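# Take the bayonet cover off an icing pump for washing

### The job

Take the cover off the icing pump for washing: press the red release button all the way down, turn the cover counter-clockwise (seen from above) by its blue bar until you feel it meet its stop, lift it straight off, and set it down gently, upright, in the empty grey tub. Work by feel and do not force anything: no hard push on the button, no wrenching against the latch or the stop, no pulling while it is still locked. Leave the jar, the cutter ring and the spreader where they are.

Things in the scene. Friction and masses are not known exactly. Their poses are not given: they have to be found in the camera images.
- pump: Steel icing pump, a fixed box 200 x 170 mm and 100 mm tall. Origin on the table plane straight below the cover's turning axis, z up. The box reaches from x = -115 to +85 mm and y = -85 to +85 mm.
- mount (a point): Centre of the cover's mount on the pump's top (100 mm up), pump axes. A steel collar round it, 90 mm wide, 19 mm high, holds the cover's lugs under lips. It is clocked by hand: the cover meets a hard stop after 50 to 95 degrees of counter-clockwise turn, different each time and hidden under the cover, and is free to lift only in the last 5 degrees or so before that stop.
- release (a joint): Red release button's travel in m: 0 up (start), 0.011 fully down on a hard stop. Takes about 3.5 N at first, 5 N near the bottom, and stays where it is pushed. It carries a steel latch tooth beside the yellow ear, which blocks the counter-clockwise turn after about 2 degrees until the button is below 0.008; fully down, the ear passes over it.
- release_top (a point): Centre of the top face of the red button (24 mm across), moves with it; z up. 134 mm above the table when up; at x = -83, y = -52 mm in the pump's frame. Its black housing is 34 mm square, top 118 mm above the table.
- cover: Loose round white cover, about 250 g, 62 mm tall. Origin at the centre of its underside, z up; at the start 104 mm above the table, its x along the pump's -x. Spigot 56 mm wide, z 0 to 20, two lugs to 38 mm radius along +x and -x at z 2 to 8; flange 92 mm wide, z 20 to 28. Seated it has 2 mm sideways play; raised 20 mm it is clear of the collar.
- cover_bar (a point): Middle of the cover's blue grip bar, on its axis 50 mm above its underside; axes as the cover's. The bar is 64 mm long in x, 16 mm wide in y, from 28 to 62 mm above the underside. A spring seal pushes the seated cover up on the lips with about 8 N: it turns with a drag below 0.1 N m, yields up to 4 mm downward, and rises about 2 mm when free.
- cover_ear (a point): Top of the yellow ear on the cover's rim, 55 mm from the axis along the cover's +x; ear 16 mm wide, 8 mm thick, reaching to 60 mm radius.
- wash_tub: Empty grey plastic tub, fixed, open on top: 176 mm in x, 162 mm in y, 65 mm tall, walls 4 mm, inner floor about 4 mm above the table. Origin at the centre of its underside, z up. It may be on the left or the right of the pump.
- clear_pan: Clear plastic pan of the same size as the tub, fixed, holding spreaders and a steel cup; on the other side of the pump. Not to be used. Origin at the centre of its underside.
- jar: Closed orange sprinkles jar, loose, 64 mm across, 110 mm tall, on the far side of the table. Origin at the centre of its underside. Leave alone.
- cutter: Steel doughnut cutter ring, loose, 80 mm across, 45 mm tall, on the far side of the table. Origin at the centre of its underside. Leave alone.
- spreader: Spatula, loose, 260 mm long, lying flat near the robot. Leave alone.
There are look-alikes about, which are no part of the job. Leave any green look-alike of the cover alone.

How it is judged:
By the outcome, as a careful person would: the job done as asked, in the order asked, and still so for the second after the job is handed in, with the robot touching nothing.
It also fails if it takes over 72 s, if anything falls off the work surface, if the arm or the gripper's body presses on something with over 40 N, if the wrist force passes 120 N, or if a joint passes its speed limit or range.

### The arm

A 6-joint arm with a two-finger parallel gripper is mounted at the origin on the work surface. World frame = base frame: x ahead of the robot, y to its left, z up, the work surface at z = 0. Lengths are in m, angles in rad, forces in N, time in s.
With the tool pointing down it reaches from about 0.275 to 0.825 m from the base axis. Payload 4.9 kg.
Tool frame: the origin (TCP) lies midway between the tips of the shut fingers; the grasp point (between the pads) lies 19 mm behind it; z points along the fingers, y is the line along which they close (so a half turn about z gives the same grasp; the last joint's range is limited). The gripper opens to 85 mm and grips with 20 to 120 N. Pads are 22 mm wide; open, the fingers measure 114 mm over their backs; the gripper's body (76 mm by 85 mm) begins 54 mm behind the grasp point. The pads swing forward as they close: fully open they stand 13 mm farther back than shut.
Start: joints at [-1.482, 0.326, -0.193, 1.052, 0, 1.437], TCP at [0.122, -0.536, 0.231] pointing down, gripper open.
Joint ranges: [-2.65, 2.65], [-0.97, 1.79], [-1.3, 1.35], [-1.93, 2.1], [-1.47, 1.37], [-3.14, 3.14]. Speed limits (rad/s): [2.57, 2.57, 3.14, 3.14, 3.14, 3.14].

### API

Orientations are given as a unit quaternion [x, y, z, w].
In Python, from plant import get_state, snapshot, get_calibration, env, silhouettes gives the robot as it stands.
- The arm moves only by the tool arm_command, never from a script. Its argument "deltas" is one flat list of numbers, 5 for each row, row after row: the opening, from -1 (shut) to 1 (fully open), so that 0 is half open, then the shift along the tool's x, y, z in mm, then the turn about the tool's z in rad. A call has 1 to 20 rows; each row shifts and turns the commanded pose from where the row before left it, along the tool's axes as they then stand; what a row does not reach is not made up. A row lasts 1/12 s, in which the tool goes at most 41.7 mm and 7.16 degrees, less where a joint would pass 70% of its speed; a pose out of reach is approached as far as the arm can. A call is refused whole if a number of a shift passes 41.7 or a number of a turn 0.125, either way. A call with a gripper value outside its range is refused whole. The fingers move at their own pace and stop on an object; "force" is the grip in N (left out, the last holds). Time passes only in rows, so rows that do not move let the fingers close. It gives the time, the measured TCP pose, the force, the opening and the grip force at its end, in the units of the state.
- get_state(): the state, without advancing time (a new reading comes with each control period).
- snapshot(name): name is "scene" or "top"; returns the picture (400x640x3 uint8, red, green, blue); there is no depth.
- get_calibration(name): a dict with "fx", "fy", "cx", "cy" (pixels), "camera_from_world" (4x4, takes a point from world to camera coordinates). Camera axes: x right, y up, looking along -z (the intrinsics and any distortion apply to the point x, -y, -z); pixel columns grow to the right and rows downward; lengths in m; the calibration is good to about 2 mm. A picture is of the moment at which its call begins. get_calibration takes no time and is no camera call.
- env.job_done(): hands the job in; it is judged then, once.
Trained networks look in the newest picture that a camera, given by its name, has taken for a name from the list of things; names that differ only in an ending like _2 or _b are one class to them, and where a whole thing is asked for, a point or a joint stands for the part that bears it (a point fixed in the world has none). Each returns a list of dicts, best first, with "score" (0 to 1); they miss things now and then, are a little off and sometimes report something else, mostly with a low value. They report only what shows in the picture. A call takes as long as a camera call. They do not tell look-alikes from the thing itself.
- silhouettes(camera, label): "region" (400x640 bool, what is visible of it) and "box" ([left, top, width, height] in pixels, round what is visible of it).
The state is a dict: "time": time; "joints": joint angles; "qd": joint speeds; "joint_efforts": joint torques, N m; "eef_pos": TCP position; "ee_rot": TCP orientation; "ft_force": force on the tool from outside, world axes, zero at the start; "torque": the same for the moment, N m; "opening": finger opening in m; "grip_force": force on a finger pad.
Only numpy, scipy, OpenCV 4.12 (cv2) and the standard library are available. Lean on these libraries where they do the work, as an engineer would, in place of code of your own. Each camera call takes 0.05 s, during which the arm holds its last target. There are 200 camera calls.

## Working session

There is one attempt and no reset: what is moved stays moved. The work goes in short steps, Python scripts to look and compute and a tool call to move; the robot and the scene stay as the last step left them, time stands still between calls to the robot, and variables do not carry over. Pictures are saved under pics/ and viewed, at most 10 in all, crops included, and the job is handed in when it is done.

Besides the shell and the picture viewer there is one more tool, called after "Call:" by a JSON object that holds its "op" and its "data". arm_command: Moves the arm, as the interface text tells. Its arguments: {"type":"object","properties":{"deltas":{"type":"array","items":{"type":"number"}},"force":{"type":"number"}},"required":["deltas"]}

```bash
mkdir -p pics; cat > h.py <<'E'
import numpy as np, cv2
from plant import get_state, snapshot, get_calibration, env, silhouettes
def proj(c,P):
    P=np.atleast_2d(P); K=get_calibration(c); T=np.array(K["camera_from_world"])
    p=(T[:3,:3]@P.T).T+T[:3,3]; z=-p[:,2]
    return np.c_[K["cx"]+K["fx"]*p[:,0]/z, K["cy"]-K["fy"]*p[:,1]/z]
def ray(c,uv,z):
    K=get_calibration(c); T=np.array(K["camera_from_world"]); R=T[:3,:3]; o=-R.T@T[:3,3]
    d=R.T@np.array([(uv[0]-K["cx"])/K["fx"],-(uv[1]-K["cy"])/K["fy"],-1])
    return o+d*(z-o[2])/d[2]
E
python3 - <<'E'
from h import *
for c in("scene","top"):
    im=snapshot(c); cv2.imwrite(f"pics/{c}0.png",im[:,:,::-1])
    K=get_calibration(c); print(c,{k:v for k,v in K.items() if k!="camera_from_world"}); T=np.array(K["camera_from_world"]); print((-T[:3,:3].T@T[:3,3]).round(3))
    for l in("pump","release_top","cover","cover_bar","cover_ear","wash_tub"):
        for s in silhouettes(c,l)[:3]:
            r=s["region"]; v,u=np.nonzero(r); print(l,round(s["score"],2),s["box"],r.sum(),u.mean().round(1),v.mean().round(1))
print(get_state())
E
```

```text
scene {'fx': 436.52665000069953, 'fy': 436.52665000069953, 'cx': 321.00102350774426, 'cy': 199.00019049275681}
[ 1.463 -0.331  0.862]
pump 0.56 [294.4, 189.1, 79.1, 80.7] 3833 330.2 231.1
cover 0.82 [368.1, 146.3, 27.2, 22.1] 320 383.1 158.2
cover 0.73 [316.4, 192.1, 31.1, 30.8] 632 331.0 207.7
cover 0.56 [331.5, 178.8, 22.4, 19.8] 235 343.3 188.0
cover_bar 0.88 [370.1, 145.5, 25.7, 25.2] 342 382.9 158.3
cover_bar 0.81 [332.8, 176.5, 25.4, 23.4] 241 343.5 188.2
cover_bar 0.7 [314.6, 193.7, 33.2, 25.7] 615 330.8 208.1
cover_ear 0.96 [315.4, 190.3, 34.1, 29.7] 635 331.3 208.1
cover_ear 0.77 [372.4, 145.0, 23.1, 24.9] 323 382.4 158.6
cover_ear 0.68 [332.3, 175.8, 25.1, 25.1] 270 343.8 188.0
wash_tub 0.59 [185.1, 213.9, 69.5, 72.9] 3750 221.0 250.6
top {'fx': 393.5699492471569, 'fy': 393.5699492471569, 'cx': 317.0041965674195, 'cy': 199.38724014038013}
[0.399 0.004 1.312]
pump 0.59 [285.3, 134.0, 64.2, 72.9] 3033 318.0 171.1
release_top 0.55 [330.9, 186.3, 7.1, 9.0] 48 335.6 190.6
release_top 0.54 [384.6, 145.2, 58.9, 56.4] 2941 413.7 172.5
release_top 0.46 [372.6, 107.1, 28.0, 26.8] 258
[... 510 characters left out ...]
 414.2 172.4
{'time': 0.7, 'joints': array([-1.48222385e+00,  3.26136105e-01, -1.92532197e-01,  1.05197723e+00,
        2.34955019e-05,  1.43662065e+00]), 'qd': array([ 0.00119425,  0.00094291,  0.00036176,  0.00107775, -0.00178215,
       -0.00204301]), 'joint_efforts': array([-8.36424879e-04, -4.43198562e+01,  2.62712324e+01,  8.79863110e-04,
       -1.42265549e-04, -1.88727263e-06]), 'eef_pos': array([ 0.12153833, -0.53647445,  0.23134146]), 'ee_rot': array([9.93804313e-01, 1.11143970e-01, 1.00257152e-05, 7.56434448e-05]), 'ft_force': array([ 0.52440648, -0.03656287, -1.11113711]), 'torque': array([ 0.0111652 , -0.04143459,  0.00298898]), 'grip_force': 0.0, 'opening': 0.08578264487790076}
```

View pics/top0.png

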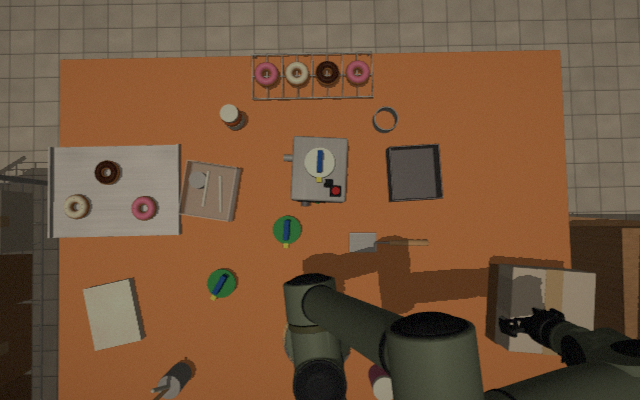

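View pics/scene0.png

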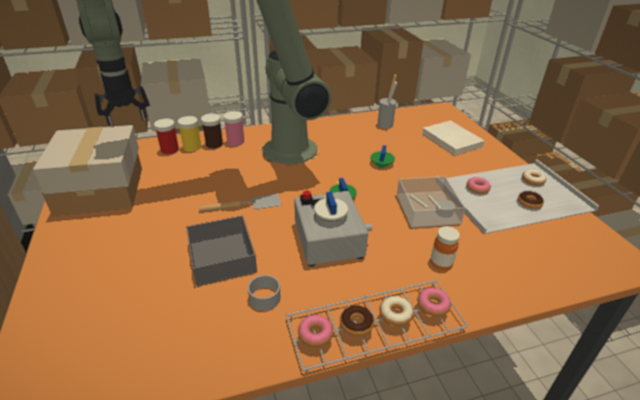

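Top view: the pump is at about (320,170), with its white cover and blue bar at (320,162), yellow ear at (319,179) and red button at (336,191). The grey tub is on the robot's right at (414,172). The clear pan is on the left, and two green look-alikes lie nearby at (287,230) and (222,283). The scene view agrees.

```bash
cat > m.py <<'E'
from h import *
from scipy.optimize import least_squares
def cen(m): 
    n,l,s,c=cv2.connectedComponentsWithStats(m.astype(np.uint8)); k=1+np.argmax(s[1:,4]); return c[k],s[k]
obs={}
for c,(x0,y0,x1,y1) in {"top":(285,130,352,208),"scene":(290,180,372,262)}.items():
    im=cv2.imread(f"pics/{c}0.png"); hsv=cv2.cvtColor(im,cv2.COLOR_BGR2HSV).astype(int); H,S,V=hsv[...,0],hsv[...,1],hsv[...,2]
    w=np.zeros(H.shape,bool); w[y0:y1,x0:x1]=1
    for n,m in {"red":((H<6)|(H>172))&(S>150)&(V>60),"blue":(H>98)&(H<125)&(S>120),"yel":(H>18)&(H<35)&(S>110),"white":(S<60)&(V>175)}.items():
        try: obs[c,n]=cen(m&w); print(c,n,obs[c,n][0].round(1),obs[c,n][1])
        except Exception as e: print(c,n,e)
    cv2.imwrite(f"pics/{c}crop.png",cv2.resize(im[y0-5:y1+5,x0-5:x1+5],None,fx=6,fy=6,interpolation=cv2.INTER_CUBIC))
for c,n,z in(("top","red",.134),("scene","red",.134),("top","blue",.166),("scene","blue",.16),("top","yel",.132),("scene","yel",.132),("top","white",.132),("scene","white",.132)):
    if (c,n) in obs: print(c,n,ray(c,obs[c,n][0],z).round(4))
for c in("top","scene"):
    s=silhouettes(c,"wash_tub")[0]; m=s["region"].astype(np.uint8); q=cv2.minAreaRect(np.argwhere(m)[:,::-1].astype(np.float32)); print(c,q,ray(c,q[0],.065).round(3))
    pts=cv2.boxPoints(q); print([ray(c,p,.065)[:2].round(3).tolist() for p in pts])
E
python3 m.py
python3 -c "
import cv2,numpy as np
a=cv2.imread('pics/topcrop.png');b=cv2.imread('pics/scenecrop.png')
h=max(a.shape[0],b.shape[0]);f=lambda i:cv2.copyMakeBorder(i,0,h-i.shape[0],0,0,cv2.BORDER_CONSTANT)
o=np.hstack([f(a),f(b)]);print(a.shape,b.shape);cv2.imwrite('pics/crops.png',cv2.resize(o,None,fx=.75,fy=.75))"
```

```text
top red [335.3 190.3] [331 187   9   8  54]
top blue [319.4 161.2] [317 151   6  21  91]
top yel [318.5 179.2] [316 177   6   6  30]
top white attempt to get argmax of an empty sequence
scene red [306.3 195.1] [303 191   8   9  59]
scene blue [331.2 202.3] [327 192   9  22 120]
scene yel [334.2 184.5] [329 181  10  10  18]
scene white [330.9 208.7] [315 198  33  21 364]
top red [ 0.4757 -0.062   0.134 ]
scene red [ 0.4938 -0.0681  0.134 ]
top blue [ 0.56   -0.0159  0.166 ]
scene blue [ 0.5783 -0.0219  0.16  ]
top yel [ 0.5106 -0.0124  0.132 ]
scene yel [0.4621 0.0262 0.132 ]
scene white [ 0.5704 -0.0191  0.132 ]
top ((414.18292236328125, 171.9260711669922), (56.38997268676758, 56.14046096801758), 86.42366790771484) [ 0.533 -0.319  0.065]
[[0.62, -0.227], [0.627, -0.406], [0.447, -0.411], [0.44, -0.232]]
scene ((221.0364990234375, 249.49154663085938), (61.23674011230469, 65.80888366699219), 77.00537872314453) [ 0.577 -0.325  0.065]
[[0.455, -0.419], [0.437, -0.236], [0.686, -0.241], [0.692, -0.398]]
(528, 462, 3) (552, 552, 3)
```

View pics/crops.png

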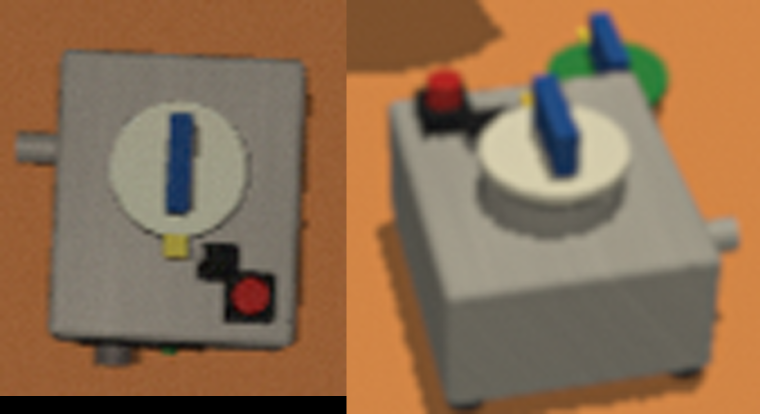

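```bash
cat > fit.py <<'E'
from h import *
from scipy.optimize import least_squares
def cenhull(c,P):
    h=cv2.convexHull(proj(c,P).astype(np.float32)); M=cv2.moments(h); return np.array([M["m10"]/M["m00"],M["m01"]/M["m00"]])
a=np.linspace(0,2*np.pi,24,endpoint=False); circ=np.c_[np.cos(a),np.sin(a)]
def cyl(x,y,r,z0,z1): return np.vstack([np.c_[circ*r+[x,y],np.full(24,z)] for z in(z0,z1)])
box=np.array([[sx*.032,sy*.008,z] for sx in(-1,1) for sy in(-1,1) for z in(.132,.166)])
ear=np.array([[-.053+s*.007,t*.008,.132] for s in(-1,1) for t in(-1,1)])
cor=np.array([[.085,.085,.1],[.085,-.085,.1],[-.115,-.085,.1],[-.115,.085,.1]])
def W(p,P): c,s=np.cos(p[2]),np.sin(p[2]); return P@np.array([[c,s,0],[-s,c,0],[0,0,1]])+[p[0],p[1],0]
O=dict(top=dict(red=(335.3,190.3),blue=(319.4,161.2)),scene=dict(red=(306.3,195.1),blue=(331.2,202.3)))
C=np.array([[294,136.6],[347.3,138.8],[345.1,202.1],[291.1,199.4]])
def res(p,cams=("top","scene"),full=True):
    r=[]
    for c in cams:
        r+=list(cenhull(c,W(p,cyl(-.083,-.052,.012,.118,.134)))-O[c]["red"])
        r+=list(cenhull(c,W(p,box))-O[c]["blue"])
    if "top" in cams:
        r+=list(cenhull("top",W(p,ear))-[318.5,179.2]); r+=list(.5*(proj("top",W(p,cor))-C).ravel())
    return np.array(r)
for cams in(("top",),("scene",),("top","scene")):
    s=least_squares(res,[.56,-.015,-.06],args=(cams,)); print(cams,s.x.round(4),s.fun.round(1))
# tub, from top only: rim outer rect .176x.162 at z=.065
im=cv2.imread("pics/top0.png"); sil=silhouettes("top","wash_tub")[0]["region"]
v,u=np.nonzero(sil)
def tub(p):
    q=np.array([[sx*.088,sy*.081,z] for sx in(-1,1) for sy in(-1,1) for z in(0,.065)]); h=cv2.convexHull(proj("top",W(p,q)).astype(np.float32))
    g=cv2.convexHull(np.c_[u,v].astype(np.float32))[:,0]
    return np.array([cv2.pointPolygonTest(h,(float(x),float(y)),True) for x,y in g])
s=least_squares(tub,[.533,-.319,-.05]); print("tub",s.x.round(4),np.abs(s.fun).mean())
E
python3 fit.py
```

```text
('top',) [ 0.5619 -0.0164 -0.0649] [ 0.2  0.2  0.1  0.   0.2  0.5 -0.5 -0.7  0.2 -0.6  0.1 -0.1 -0.5  0.1]
('scene',) [ 0.5671 -0.0168 -0.0596] [ 0.2 -0.5  0.5  0.7]
('top', 'scene') [ 0.5622 -0.0159 -0.0523] [ 0.4 -0.2 -0.  -0.1 -0.1 -1.4  0.2 -0.3  0.2  0.4 -0.8 -0.6 -0.  -0.9
  0.2 -0.4 -0.3  0.2]
tub [ 0.5329 -0.3258 -0.0479] 1.0353615389476742
```

Call:
{"op": "arm_command", "data": {"deltas": [-1,0,0,-2,-0.125,-1,0,0,-2,-0.125,-1,0,0,-2,-0.125,-1,0,0,-2,-0.125,-1,0,0,-2,-0.125,-1,0,0,-2,-0.125,-1,0,0,-2,-0.125,-1,0,0,-2,-0.125,-1,0,0,-2,-0.125,-1,0,0,-2,-0.125,-1,0,0,0,-0.125,-1,0,0,0,-0.125,-1,0,0,0,-0.125,-1,0,0,0,-0.125,-1,0,0,0,-0.125,-1,0,0,0,-0.125,-1,0,0,0,-0.125,-1,0,0,0,-0.125,-1,0,0,0,-0.125,-1,0,0,0,-0.125], "force": 20}}

```text
time: 2.52
eef_pos: [0.1216, -0.5364, 0.2513]
ee_rot: [0.205, 0.979, -0.0, 0.0]
ft_force: [0.2, 0.1, 0.6]
opening: 0.0003
grip_force: 0.0
```

Call:
{"op": "arm_command", "data": {"deltas": [-1,0,0,0,-0.125,-1,0,0,0,-0.125,-1,0,0,0,-0.11,-1,0,0,0,0]}}

```text
time: 2.85
eef_pos: [0.1215, -0.5364, 0.2513]
ee_rot: [0.029, 1.0, -0.0, 0.0]
ft_force: [0.2, -0.3, -0.8]
opening: 0.0001
grip_force: 0.0
```

Call:
{"op": "arm_command", "data": {"deltas": [-1,-16.3,24.7,0,0,-1,-16.3,24.7,0,0,-1,-16.3,24.7,0,0,-1,-16.3,24.7,0,0,-1,-16.3,24.7,0,0,-1,-16.3,24.7,0,0,-1,-16.3,24.7,0,0,-1,-16.3,24.7,0,0,-1,-16.3,24.7,0,0,-1,-16.3,24.7,0,0,-1,-16.3,24.7,0,0,-1,-16.3,24.7,0,0,-1,-16.3,24.7,0,0,-1,-16.3,24.7,0,0,-1,-16.3,24.7,0,0,-1,-16.3,24.7,0,0,-1,-16.3,24.7,0,0,-1,-16.3,24.7,0,0,-1,-16.3,24.7,0,0,-1,-16.3,24.7,0,0]}}

```text
time: 4.52
eef_pos: [0.4768, -0.0611, 0.2514]
ee_rot: [0.031, 1.0, -0.0, 0.0]
ft_force: [-0.1, -0.7, 0.3]
opening: -0.0002
grip_force: 0.0
```

Call:
{"op": "arm_command", "data": {"deltas": [-1,0,-1.5,15,0,-1,0,0,20,0,-1,0,0,20,0,-1,0,0,20,0,-1,0,0,20,0,-1,0,0,12,0,-1,0,0,3,0,-1,0,0,0,0,-1,0,0,0,0]}}

```text
time: 5.27
eef_pos: [0.4763, -0.0641, 0.1419]
ee_rot: [0.03, 1.0, -0.0, 0.0]
ft_force: [-0.8, -0.8, -0.4]
opening: 0.0001
grip_force: 0.0
```

```bash
python3 - <<'E'
from h import *
o=[]
for c,(x0,y0,x1,y1) in {"top":(290,130,355,210),"scene":(285,150,365,230)}.items():
    im=snapshot(c)[:,:,::-1][y0:y1,x0:x1]; o.append(cv2.resize(im,None,fx=5,fy=5,interpolation=cv2.INTER_CUBIC))
cv2.imwrite("pics/press.png",np.hstack(o)); s=get_state(); print(s["eef_pos"],s["ft_force"])
E
```

```text
[ 0.47679213 -0.06421155  0.14237054] [-0.5687985   0.09164387  0.27356955]
```

View pics/press.png

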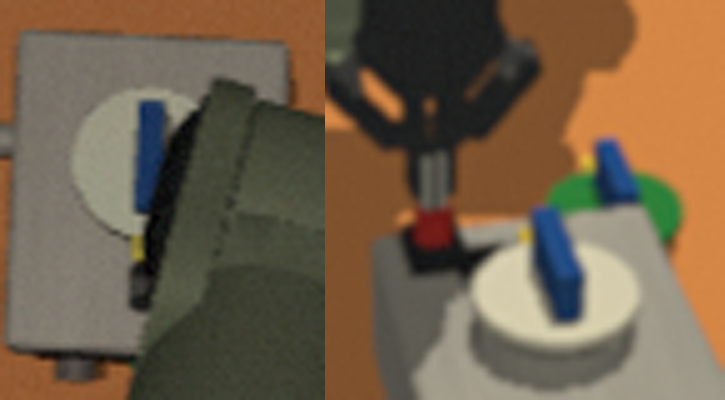

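The shut fingers are straight above the red button, at about (430,200) in the right crop, and clear of the bar. Pressing by feel now.

Call:
{"op": "arm_command", "data": {"deltas": [-1,0,0,2,0,-1,0,0,2,0,-1,0,0,2,0,-1,0,0,1,0,-1,0,0,1,0,-1,0,0,1,0,-1,0,0,1,0,-1,0,0,0,0]}}

```text
time: 6.03
eef_pos: [0.4758, -0.0639, 0.1313]
ee_rot: [0.029, 1.0, -0.0, -0.0]
ft_force: [-0.4, 0.3, 2.2]
opening: 0.0002
grip_force: 1.2
```

Call:
{"op": "arm_command", "data": {"deltas": [-1,0,0,1,0,-1,0,0,1,0,-1,0,0,1,0,-1,0,0,1,0,-1,0,0,0,0]}}

```text
time: 6.45
eef_pos: [0.4759, -0.0639, 0.1271]
ee_rot: [0.029, 1.0, -0.0, -0.0]
ft_force: [-1.4, 0.3, 3.1]
opening: 0.0
grip_force: 1.3
```

Call:
{"op": "arm_command", "data": {"deltas": [-1,0,0,1,0,-1,0,0,1,0,-1,0,0,0,0]}}

```text
time: 6.7
eef_pos: [0.4758, -0.0639, 0.1251]
ee_rot: [0.029, 1.0, 0.0, -0.0]
ft_force: [-2.0, -0.9, 2.4]
opening: -0.0
grip_force: 1.5
```

Call:
{"op": "arm_command", "data": {"deltas": [-1,0,0,0.7,0,-1,0,0,0.7,0,-1,0,0,0,0]}}

```text
time: 6.95
eef_pos: [0.4759, -0.064, 0.1238]
ee_rot: [0.029, 1.0, -0.0, -0.0]
ft_force: [-2.0, 0.6, 3.9]
opening: -0.0001
grip_force: 1.8
```

Call:
{"op": "arm_command", "data": {"deltas": [-1,0,0,0.5,0,-1,0,0,0.5,0,-1,0,0,0,0]}}

```text
time: 7.2
eef_pos: [0.4759, -0.0639, 0.1229]
ee_rot: [0.029, 1.0, -0.0, -0.0]
ft_force: [-2.8, -0.8, 6.2]
opening: 0.0001
grip_force: 2.6
```

Call:
{"op": "arm_command", "data": {"deltas": [-1,0,0,0.4,0,-1,0,0,0,0]}}

```text
time: 7.37
eef_pos: [0.4759, -0.064, 0.1229]
ee_rot: [0.029, 1.0, -0.0, 0.0]
ft_force: [-3.9, -0.2, 9.0]
opening: 0.0003
grip_force: 4.1
```

```bash
python3 - <<'E'
from h import *
s=get_state(); print(s["eef_pos"],s["ft_force"],s["joints"])
E
```

```text
[ 0.47585565 -0.06396697  0.12285777] [-3.85726012 -0.180842    8.95175428] [-2.87409644e-01  3.07284798e-01 -5.27597465e-01  7.35823223e-01
 -1.73812723e-04 -2.28615032e-01]
```

Call:
{"op": "arm_command", "data": {"deltas": [-1,0,0,-5,0,-1,0,0,-20,0,-1,0,0,-30,0,-1,0,0,-30,0,0.4,-14,8.8,0,0,0.4,-14,8.8,0,0,0.4,-14,8.8,0,0,0.4,-14,8.8,0,0,0.4,-14,8.8,0,0,0.4,-14.2,8.7,0,0,0.4,0,0,0,0,0.4,0,0,0,0]}}

```text
time: 8.37
eef_pos: [0.5633, -0.0159, 0.2069]
ee_rot: [0.029, 1.0, 0.0, -0.0]
ft_force: [0.3, -0.4, 0.0]
opening: 0.0601
grip_force: 0.0
```

```bash
python3 - <<'E'
from h import *
o=[]
for c,(x0,y0,x1,y1) in {"top":(290,130,355,210),"scene":(285,150,365,230)}.items():
    im=snapshot(c)[:,:,::-1]; cv2.imwrite(f"pics/{c}1.png",im); o.append(cv2.resize(im[y0:y1,x0:x1],None,fx=5,fy=5,interpolation=cv2.INTER_CUBIC))
cv2.imwrite("pics/above.png",np.hstack(o)); s=get_state(); print(s["eef_pos"],s["ft_force"],s["opening"])
E
```

```text
[ 0.56232907 -0.01638121  0.20709871] [-0.34677946  0.48512568 -0.52808863] 0.0593923177954105
```

View pics/above.png

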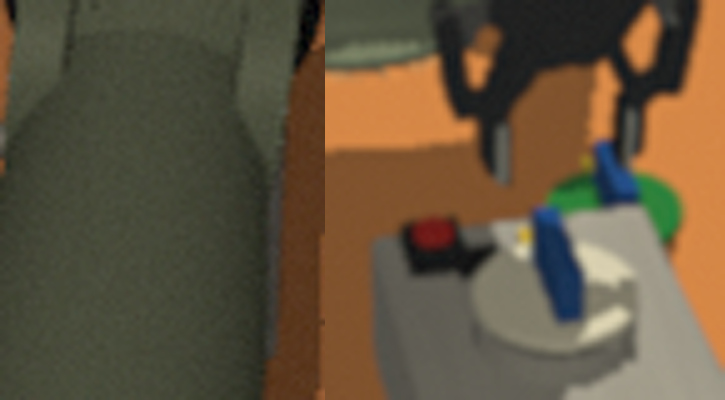

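The button is down and the open fingers straddle the blue bar at (555,265) in the right crop. Descending to grip.

Call:
{"op": "arm_command", "data": {"deltas": [0.1,0,0,20,0,0.1,0,0,20,0,0.1,0,0,15,0,-0.2,0,0,10,0,-0.3,0,0,4,0,-0.4,0,0,0,0,-0.45,0,0,0,0,-0.5,0,0,0,0]}}

```text
time: 9.13
eef_pos: [0.5638, -0.0165, 0.1395]
ee_rot: [0.029, 1.0, -0.0, 0.001]
ft_force: [1.1, -0.5, -0.0]
opening: 0.0211
grip_force: 0.0
```

Call:
{"op": "arm_command", "data": {"deltas": [-0.6,0,0,0,0,-0.7,0,0,0,0,-0.8,0,0,0,0,-1,0,0,0,0,-1,0,0,0,0], "force": 20}}

```text
time: 9.55
eef_pos: [0.5638, -0.0164, 0.1395]
ee_rot: [0.029, 1.0, -0.0, 0.001]
ft_force: [0.2, -0.6, 5.3]
opening: 0.0155
grip_force: 23.1
```

```bash
python3 - <<'E'
from h import *
s=get_state(); print(s["eef_pos"],s["ft_force"],s["torque"],s["opening"],s["grip_force"])
E
```

```text
[ 0.56378814 -0.01637341  0.13949337] [ 0.1654598  -0.64968997  5.33897405] [0.09724788 0.15558961 0.01496076] 0.01549082816993022 23.06598722934723
```

Call:
{"op": "arm_command", "data": {"deltas": [-1,0,0,-0.5,0,-1,0,0,0,-0.03,-1,0,0,0,-0.03,-1,0,0,0,-0.03,-1,0,0,0,0], "force": 40}}

```text
time: 9.97
eef_pos: [0.5637, -0.0163, 0.1396]
ee_rot: [-0.016, 1.0, -0.0, 0.001]
ft_force: [0.1, 0.3, 4.7]
opening: 0.0152
grip_force: 44.6
```

```bash
cat > st.py <<'E'
from h import *
s=get_state(); q=s["ee_rot"]; th=2*np.degrees(np.arctan2(q[1],q[0]))
print(s["eef_pos"].round(4),"F",s["ft_force"].round(2),"T",s["torque"].round(3),"open",round(s["opening"],4),"grip",round(s["grip_force"],1),"turned",round(th-176.7,2),"joints",s["joints"].round(2))
E
python3 st.py
```

```text
[ 0.5637 -0.0163  0.1396] F [0.14 0.32 4.74] T [0.019 0.022 0.045] open 0.0152 grip 44.6 turned 5.12 joints [-0.16  0.43 -0.29  0.85  0.   -0.19]
```

Past the latch tooth with no resistance. Continuing.

Call:
{"op": "arm_command", "data": {"deltas": [-1,0,0,0,-0.05,-1,0,0,0,-0.05,-1,0,0,0,-0.05,-1,0,0,0,-0.05,-1,0,0,0,-0.05,-1,0,0,0,0]}}

```text
time: 10.47
eef_pos: [0.5637, -0.0162, 0.1396]
ee_rot: [-0.14, 0.99, -0.0, 0.001]
ft_force: [0.8, 0.9, 5.6]
opening: 0.0151
grip_force: 44.7
```

```bash
python3 st.py
```

```text
[ 0.5637 -0.0162  0.1396] F [0.75 0.95 5.57] T [0.063 0.022 0.046] open 0.0151 grip 44.7 turned 19.44 joints [-0.16  0.43 -0.29  0.85  0.   -0.44]
```

Call:
{"op": "arm_command", "data": {"deltas": [-1,0,0,0,-0.05,-1,0,0,0,-0.05,-1,0,0,0,-0.05,-1,0,0,0,-0.05,-1,0,0,0,-0.05,-1,0,0,0,-0.05,-1,0,0,0,-0.05,-1,0,0,0,-0.05,-1,0,0,0,0]}}

```text
time: 11.22
eef_pos: [0.5636, -0.0162, 0.1396]
ee_rot: [-0.334, 0.942, -0.0, 0.001]
ft_force: [-0.2, 1.1, 4.4]
opening: 0.0152
grip_force: 44.7
```

```bash
python3 st.py
```

```text
[ 0.5636 -0.0162  0.1396] F [-0.16  1.14  4.41] T [0.108 0.035 0.023] open 0.0152 grip 44.7 turned 42.35 joints [-0.16  0.43 -0.29  0.85  0.   -0.84]
```

Call:
{"op": "arm_command", "data": {"deltas": [-1,0,0,0,-0.03,-1,0,0,0,-0.03,-1,0,0,0,-0.03,-1,0,0,0,0], "force": 30}}

```text
time: 11.55
eef_pos: [0.5636, -0.0162, 0.1396]
ee_rot: [-0.376, 0.927, -0.0, 0.001]
ft_force: [-0.0, -0.2, 4.4]
opening: 0.0151
grip_force: 44.7
```

```bash
python3 st.py
```

```text
[ 0.5636 -0.0162  0.1396] F [-0.04 -0.17  4.36] T [ 0.114  0.015 -0.057] open 0.0151 grip 44.7 turned 47.47 joints [-0.16  0.43 -0.29  0.85  0.   -0.93]
```

```bash
sed -i 's/print(/print("j6",s["joint_efforts"][5].round(3),/' st.py; python3 st.py
```

```text
j6 -0.163 [ 0.5636 -0.0162  0.1396] F [-0.04 -0.17  4.36] T [ 0.114  0.015 -0.057] open 0.0151 grip 44.7 turned 47.47 joints [-0.16  0.43 -0.29  0.85  0.   -0.93]
```

Call:
{"op": "arm_command", "data": {"deltas": [-1,0,0,0,-0.02,-1,0,0,0,-0.02,-1,0,0,0,0]}}

```text
time: 11.8
eef_pos: [0.5636, -0.0162, 0.1396]
ee_rot: [-0.394, 0.919, -0.0, 0.001]
ft_force: [0.3, -0.2, 5.8]
opening: 0.0151
grip_force: 44.8
```

```bash
python3 st.py
```

```text
j6 -0.138 [ 0.5636 -0.0162  0.1396] F [ 0.3  -0.19  5.77] T [0.117 0.042 0.025] open 0.0151 grip 44.8 turned 49.74 joints [-0.16  0.43 -0.29  0.85  0.   -0.97]
```

Call:
{"op": "arm_command", "data": {"deltas": [-1,0,0,0,-0.02,-1,0,0,0,-0.02,-1,0,0,0,0]}}

```text
time: 12.05
eef_pos: [0.5636, -0.0162, 0.1396]
ee_rot: [-0.413, 0.911, -0.0, 0.001]
ft_force: [0.1, 1.3, 6.1]
opening: 0.0154
grip_force: 44.8
```

```bash
python3 st.py
```

```text
j6 -0.138 [ 0.5636 -0.0162  0.1396] F [0.06 1.33 6.13] T [ 0.098  0.015 -0.014] open 0.0154 grip 44.8 turned 52.03 joints [-0.16  0.43 -0.29  0.85  0.   -1.01]
```

Call:
{"op": "arm_command", "data": {"deltas": [-1,0,0,0,-0.02,-1,0,0,0,-0.02,-1,0,0,0,0]}}

```text
time: 12.3
eef_pos: [0.5636, -0.0162, 0.1396]
ee_rot: [-0.431, 0.903, -0.0, 0.001]
ft_force: [-0.1, 0.3, 5.1]
opening: 0.0155
grip_force: 44.8
```

```bash
python3 st.py
```

```text
j6 -0.135 [ 0.5636 -0.0162  0.1396] F [-0.08  0.27  5.1 ] T [0.115 0.084 0.009] open 0.0155 grip 44.8 turned 54.32 joints [-0.16  0.43 -0.29  0.85  0.   -1.05]
```

Call:
{"op": "arm_command", "data": {"deltas": [-1,0,0,0,-0.025,-1,0,0,0,-0.025,-1,0,0,0,0]}}

```text
time: 12.55
eef_pos: [0.5636, -0.0162, 0.1396]
ee_rot: [-0.453, 0.891, -0.0, 0.001]
ft_force: [-0.2, 0.0, 6.5]
opening: 0.0152
grip_force: 44.8
```

```bash
python3 st.py
```

```text
j6 -0.156 [ 0.5636 -0.0162  0.1396] F [-0.24  0.03  6.49] T [ 0.148  0.072 -0.006] open 0.0152 grip 44.8 turned 57.19 joints [-0.16  0.43 -0.29  0.85  0.   -1.1 ]
```

Call:
{"op": "arm_command", "data": {"deltas": [-1,0,0,0,-0.025,-1,0,0,0,-0.025,-1,0,0,0,0]}}

```text
time: 12.8
eef_pos: [0.5636, -0.0162, 0.1396]
ee_rot: [-0.475, 0.88, -0.0, 0.001]
ft_force: [0.2, 0.3, 5.6]
opening: 0.0155
grip_force: 44.8
```

```bash
python3 st.py
```

```text
j6 -0.154 [ 0.5636 -0.0162  0.1396] F [0.24 0.26 5.62] T [0.126 0.039 0.001] open 0.0155 grip 44.8 turned 60.06 joints [-0.16  0.43 -0.29  0.85  0.   -1.15]
```

Call:
{"op": "arm_command", "data": {"deltas": [-1,0,0,0,-0.025,-1,0,0,0,-0.025,-1,0,0,0,0]}}

```text
time: 13.05
eef_pos: [0.5636, -0.0162, 0.1396]
ee_rot: [-0.497, 0.868, -0.0, 0.001]
ft_force: [0.5, 1.3, 5.3]
opening: 0.0152
grip_force: 44.8
```

```bash
python3 st.py
```

```text
j6 -0.152 [ 0.5636 -0.0162  0.1396] F [0.51 1.26 5.32] T [ 0.14   0.074 -0.013] open 0.0152 grip 44.8 turned 62.93 joints [-0.16  0.43 -0.29  0.85  0.   -1.2 ]
```

Call:
{"op": "arm_command", "data": {"deltas": [-1,0,0,0,-0.025,-1,0,0,0,-0.025,-1,0,0,0,0]}}

```text
time: 13.3
eef_pos: [0.5637, -0.0162, 0.1396]
ee_rot: [-0.519, 0.855, -0.0, 0.001]
ft_force: [-0.1, 0.5, 5.8]
opening: 0.0154
grip_force: 44.8
```

```bash
python3 st.py
```

```text
j6 -0.151 [ 0.5637 -0.0162  0.1396] F [-0.11  0.54  5.79] T [0.123 0.004 0.001] open 0.0154 grip 44.8 turned 65.79 joints [-0.16  0.43 -0.29  0.85  0.   -1.25]
```

Call:
{"op": "arm_command", "data": {"deltas": [-1,0,0,0,-0.025,-1,0,0,0,-0.025,-1,0,0,0,0]}}

```text
time: 13.55
eef_pos: [0.5637, -0.0163, 0.1396]
ee_rot: [-0.54, 0.842, -0.0, 0.001]
ft_force: [-0.4, 0.4, 6.0]
opening: 0.0152
grip_force: 44.8
```

```bash
python3 st.py
```

```text
j6 -0.152 [ 0.5637 -0.0163  0.1396] F [-0.42  0.41  5.98] T [ 0.053  0.044 -0.005] open 0.0152 grip 44.8 turned 68.66 joints [-0.16  0.43 -0.29  0.85  0.   -1.3 ]
```

Call:
{"op": "arm_command", "data": {"deltas": [-1,0,0,0,-0.025,-1,0,0,0,-0.025,-1,0,0,0,0]}}

```text
time: 13.8
eef_pos: [0.5627, -0.0161, 0.1396]
ee_rot: [-0.561, 0.828, 0.0, -0.0]
ft_force: [-2.4, 0.2, 7.6]
opening: 0.0152
grip_force: 45.2
```

```bash
python3 st.py
```

```text
j6 -0.336 [ 0.5627 -0.0161  0.1396] F [-2.35  0.24  7.64] T [ 0.152  0.593 -0.174] open 0.0152 grip 45.2 turned 71.49 joints [-0.16  0.43 -0.29  0.85  0.   -1.35]
```

Call:
{"op": "arm_command", "data": {"deltas": [-1,0,0,0,-0.012,-1,0,0,0,0]}}

```text
time: 13.97
eef_pos: [0.5625, -0.0161, 0.1396]
ee_rot: [-0.565, 0.825, 0.0, -0.0]
ft_force: [-2.4, 0.0, 7.8]
opening: 0.0156
grip_force: 45.7
```

```bash
python3 st.py
```

```text
j6 -0.545 [ 0.5625 -0.0161  0.1396] F [-2.44  0.02  7.83] T [ 0.097  0.677 -0.423] open 0.0156 grip 45.7 turned 72.11 joints [-0.16  0.43 -0.29  0.85  0.   -1.36]
```

The turning torque has risen to 0.42 N m at 72°, so this is the stop. I'll ease off about 1° and lift gently.

Call:
{"op": "arm_command", "data": {"deltas": [-1,0,0,0,0.018,-1,0,0,-0.7,0,-1,0,0,-0.7,0,-1,0,0,0,0]}}

```text
time: 14.3
eef_pos: [0.5626, -0.0162, 0.1406]
ee_rot: [-0.558, 0.83, 0.0, -0.0]
ft_force: [-1.8, -0.0, 5.5]
opening: 0.0152
grip_force: 44.6
```

```bash
python3 st.py
```

```text
j6 -0.012 [ 0.5626 -0.0162  0.1406] F [-1.8  -0.04  5.47] T [ 0.133  0.446 -0.039] open 0.0152 grip 44.6 turned 71.14 joints [-0.16  0.43 -0.29  0.86 -0.   -1.34]
```

Call:
{"op": "arm_command", "data": {"deltas": [-1,0,0,-0.7,0,-1,0,0,-0.7,0,-1,0,0,0,0]}}

```text
time: 14.55
eef_pos: [0.5627, -0.0162, 0.1416]
ee_rot: [-0.558, 0.83, 0.0, -0.0]
ft_force: [-2.0, 0.8, 4.4]
opening: 0.0154
grip_force: 44.6
```

```bash
python3 st.py
```

```text
j6 -0.045 [ 0.5627 -0.0162  0.1416] F [-1.96  0.82  4.37] T [ 0.144  0.517 -0.059] open 0.0154 grip 44.6 turned 71.18 joints [-0.16  0.42 -0.29  0.86  0.   -1.34]
```

Call:
{"op": "arm_command", "data": {"deltas": [-1,0,0,-1,0,-1,0,0,-1,0,-1,0,0,0,0]}}

```text
time: 14.8
eef_pos: [0.5627, -0.0162, 0.1432]
ee_rot: [-0.558, 0.83, 0.0, -0.0]
ft_force: [-0.8, 0.7, -2.6]
opening: 0.0153
grip_force: 43.6
```

```bash
python3 st.py
```

```text
j6 -0.029 [ 0.5627 -0.0162  0.1432] F [-0.82  0.73 -2.6 ] T [ 0.11   0.161 -0.052] open 0.0153 grip 43.6 turned 71.2 joints [-0.16  0.42 -0.29  0.86  0.   -1.35]
```

Fz is now −2.6 N, which is the cover's own weight, so it is free.

Call:
{"op": "arm_command", "data": {"deltas": [-1,0,0,-1.5,0,-1,0,0,-1.5,0,-1,0,0,0,0]}}

```text
time: 15.05
eef_pos: [0.5627, -0.0162, 0.1467]
ee_rot: [-0.558, 0.83, 0.0, -0.0]
ft_force: [-1.0, 1.1, -1.9]
opening: 0.0149
grip_force: 43.7
```

```bash
python3 st.py
```

```text
j6 -0.055 [ 0.5627 -0.0162  0.1467] F [-1.03  1.07 -1.94] T [ 0.133  0.323 -0.065] open 0.0149 grip 43.7 turned 71.2 joints [-0.16  0.42 -0.28  0.87  0.   -1.35]
```

Call:
{"op": "arm_command", "data": {"deltas": [-1,0,0,-3,0,-1,0,0,-5,0,-1,0,0,-8,0,-1,0,0,-8,0,-1,0,0,-10,0,-1,0,0,-10,0,-1,0,0,-10,0,-1,0,0,-10,0,-1,0,0,-5,0,-1,0,0,0,0]}}

```text
time: 15.88
eef_pos: [0.5641, -0.0164, 0.2176]
ee_rot: [-0.559, 0.829, -0.001, 0.001]
ft_force: [0.5, -0.4, -1.5]
opening: 0.015
grip_force: 43.7
```

Call:
{"op": "arm_command", "data": {"deltas": [-1,6,-1.8,0,0,-1,12,-3.6,0,0,-1,18,-5.4,0,0,-1,20,-6,0,0,-1,20,-6,0,0,-1,20,-6,0,0,-1,20,-6,0,0,-1,20,-6,0,0,-1,20,-6,0,0,-1,20,-6,0,0,-1,20,-6,0,0,-1,20,-6,0,0,-1,20,-6,0,0,-1,20,-6,0,0,-1,18,-5.4,0,0,-1,12,-3.6,0,0,-1,8,-2,0,0,-1,2.4,-0.5,0,0,-1,0,0,0,0]}}

```text
time: 17.47
eef_pos: [0.533, -0.3244, 0.2153]
ee_rot: [-0.558, 0.83, 0.0, -0.0]
ft_force: [0.2, 0.1, -2.8]
opening: 0.0154
grip_force: 43.7
```

```bash
python3 - <<'E'
from h import *
o=[]
for c,(x0,y0,x1,y1) in {"top":(375,120,455,210),"scene":(160,150,270,290)}.items():
    im=snapshot(c)[:,:,::-1]; o.append(cv2.resize(im[y0:y1,x0:x1],(360,450),interpolation=cv2.INTER_CUBIC))
cv2.imwrite("pics/tub.png",np.hstack(o))
print(proj("scene",[[.533,-.324,.065],[.533,-.324,.18]]),proj("top",[[.533,-.324,.065]]))
E
python3 st.py
```

```text
[[219.50807104 238.70827805]
 [213.99293818 205.08755547]] [[415.75375081 171.91571976]]
j6 -0.003 [ 0.5334 -0.3233  0.2156] F [-0.37  0.22 -2.75] T [ 0.059 -0.074 -0.037] open 0.0154 grip 43.7 turned 71.25 joints [-0.66  0.47 -0.01  1.09  0.   -1.85]
```

View pics/tub.png

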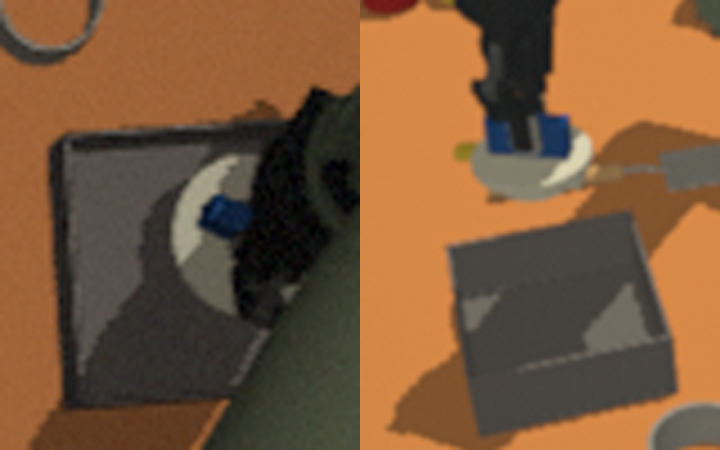

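The cover hangs level above the tub in both views: over its interior in the top crop, and above the tub at (560,310) in the scene crop. Lowering with a small shift away from the ear side.

Call:
{"op": "arm_command", "data": {"deltas": [-1,-3.2,1.3,8,0,-1,-3.3,1.3,14,0,-1,0,0,16,0,-1,0,0,16,0,-1,0,0,16,0,-1,0,0,16,0,-1,0,0,16,0,-1,0,0,16,0,-1,0,0,14,0,-1,0,0,12,0,-1,0,0,8,0,-1,0,0,6,0,-1,0,0,4,0,-1,0,0,0,0]}}

```text
time: 18.73
eef_pos: [0.5333, -0.3168, 0.0532]
ee_rot: [-0.559, 0.829, 0.0, -0.0]
ft_force: [-0.8, -0.7, -0.3]
opening: 0.0153
grip_force: 43.7
```

```bash
python3 st.py
```

```text
j6 0.0 [ 0.5333 -0.3168  0.0532] F [-0.84 -0.75 -0.32] T [ 0.034 -0.017 -0.01 ] open 0.0153 grip 43.7 turned 71.22 joints [-0.65  0.62 -0.22  0.74 -0.   -1.84]
```

Call:
{"op": "arm_command", "data": {"deltas": [-1,0,0,3,0,-1,0,0,3,0,-1,0,0,2,0,-1,0,0,1,0,-1,0,0,1,0,-1,0,0,0,0,-1,0,0,0,0]}}

```text
time: 19.32
eef_pos: [0.5335, -0.3172, 0.0439]
ee_rot: [-0.559, 0.829, -0.0, 0.0]
ft_force: [0.1, 0.0, -2.3]
opening: 0.015
grip_force: 43.7
```

```bash
python3 st.py
```

```text
j6 0.0 [ 0.5335 -0.3172  0.0439] F [ 0.13  0.02 -2.27] T [ 0.029 -0.052 -0.009] open 0.015 grip 43.7 turned 71.21 joints [-0.66  0.63 -0.23  0.72  0.   -1.84]
```

Call:
{"op": "arm_command", "data": {"deltas": [-1,0,0,0.7,0,-1,0,0,0.7,0,-1,0,0,0.7,0,-1,0,0,0,0,-1,0,0,0,0]}}

```text
time: 19.73
eef_pos: [0.5334, -0.3171, 0.0416]
ee_rot: [-0.559, 0.829, 0.0, -0.0]
ft_force: [-0.8, -0.4, -2.2]
opening: 0.0154
grip_force: 43.7
```

```bash
python3 st.py
```

```text
j6 -0.0 [ 0.5334 -0.3171  0.0416] F [-0.76 -0.41 -2.17] T [ 0.026 -0.014  0.003] open 0.0154 grip 43.7 turned 71.21 joints [-0.66  0.63 -0.23  0.71  0.   -1.84]
```

Call:
{"op": "arm_command", "data": {"deltas": [-1,0,0,0.7,0,-1,0,0,0.7,0,-1,0,0,0,0,-1,0,0,0,0]}}

```text
time: 20.07
eef_pos: [0.5334, -0.3171, 0.0402]
ee_rot: [-0.559, 0.829, 0.0, -0.0]
ft_force: [0.4, 0.7, -1.6]
opening: 0.0154
grip_force: 43.7
```

```bash
python3 st.py
```

```text
j6 -0.0 [ 0.5334 -0.3171  0.0402] F [ 0.38  0.69 -1.61] T [ 0.027 -0.005 -0.014] open 0.0154 grip 43.7 turned 71.21 joints [-0.66  0.63 -0.23  0.71  0.   -1.84]
```

Call:
{"op": "arm_command", "data": {"deltas": [-1,0,0,0.6,0,-1,0,0,0.6,0,-1,0,0,0,0,-1,0,0,0,0]}}

```text
time: 20.4
eef_pos: [0.5335, -0.3172, 0.0396]
ee_rot: [-0.559, 0.829, -0.0, 0.0]
ft_force: [-1.1, 0.9, 4.3]
opening: 0.0152
grip_force: 44.4
```

```bash
python3 st.py
```

```text
j6 0.007 [ 0.5335 -0.3172  0.0396] F [-1.07  0.87  4.26] T [0.318 0.332 0.042] open 0.0152 grip 44.4 turned 71.21 joints [-0.66  0.63 -0.23  0.71 -0.   -1.84]
```

Touchdown: 4 N upward on the tool. Releasing gently.

Call:
{"op": "arm_command", "data": {"deltas": [-1,0,0,-0.4,0,-0.6,0,0,0,0,-0.5,0,0,0,0,-0.4,0,0,0,0,-0.2,0,0,0,0,-0.1,0,0,0,0,-0.1,0,0,0,0]}}

```text
time: 20.98
eef_pos: [0.5335, -0.3171, 0.0394]
ee_rot: [-0.559, 0.829, -0.0, 0.0]
ft_force: [-0.4, 0.1, 1.0]
opening: 0.0382
grip_force: 0.0
```

Call:
{"op": "arm_command", "data": {"deltas": [-0.1,0,0,-3,0,-0.1,0,0,-8,0,-0.1,0,0,-15,0,-0.1,0,0,-20,0,-0.1,0,0,-30,0,-0.1,0,0,-30,0,-0.1,0,0,-30,0,-0.1,0,0,-30,0,-0.1,0,0,-20,0,-0.1,0,0,0,0]}}

```text
time: 21.82
eef_pos: [0.5357, -0.3188, 0.2319]
ee_rot: [-0.559, 0.829, -0.005, 0.002]
ft_force: [0.3, -0.2, 0.5]
opening: 0.0383
grip_force: 0.0
```

Call:
{"op": "arm_command", "data": {"deltas": [-0.1,-30,-10,0,0,-0.1,-30,-10,0,0,-0.1,-30,-10,0,0,-0.1,-30,-10,0,0,-0.1,-30,-10,0,0,-0.1,0,0,0,0,-0.1,0,0,0,0]}}

```text
time: 22.4
eef_pos: [0.6367, -0.1952, 0.2249]
ee_rot: [-0.56, 0.829, 0.0, -0.0]
ft_force: [-1.0, -0.3, 0.1]
opening: 0.0387
grip_force: 0.0
```

```bash
python3 - <<'E'
from h import *
o=[]
for c,(x0,y0,x1,y1) in {"top":(285,120,455,220),"scene":(170,170,380,300)}.items():
    im=snapshot(c)[:,:,::-1]; o.append(cv2.resize(im[y0:y1,x0:x1],(400,240),interpolation=cv2.INTER_CUBIC))
cv2.imwrite("pics/end.png",np.hstack(o))
E
python3 st.py
```

```text
j6 -0.0 [ 0.6357 -0.1971  0.2252] F [-0.63 -0.32  0.37] T [-0.046  0.021 -0.049] open 0.0384 grip 0.0 turned 71.21 joints [-0.41  0.55  0.14  1.16 -0.   -1.6 ]
```

View pics/end.png

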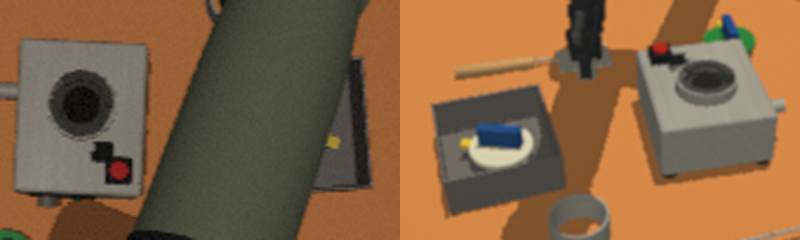

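The cover sits upright in the grey tub at (500,140) in the right crop. The collar on the pump is bare, the button is down, and the gripper is clear and touching nothing.

```bash
python3 -c "
from plant import env
print(env.job_done())"
```

```text
the job is handed in; nothing more can be done
None
```

I pressed the release button fully down, turned the cover about 72° counter-clockwise to its stop, lifted it off, and set it upright in the grey tub; the job is handed in at about 22 s, but no verdict came back.

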